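Pin the trimming cradle's jaw and hold it open at the mark

ROBOT

A 6-joint arm with a two-finger parallel gripper is mounted at the origin on the work surface. World frame = base frame: x ahead of the robot, y to its left, z up, the work surface at z = 0. Lengths are in m, angles in rad, forces in N, time in s.
With the tool pointing down it reaches from about 0.35 to 0.925 m from the base axis. Payload 6.4 kg.
Tool frame: the origin (TCP) lies midway between the tips of the shut fingers; the grasp point (between the pads) lies grip_point_offset behind it (grip_point_offset is the distance from the TCP to the grasp point, in m); z points along the fingers, y is the line along which they close (so a half turn about z gives the same grasp; the last joint's range is limited). The gripper opens to 85 mm and grips with 20 to 120 N. Pads are 22 mm wide; open, the fingers measure 114 mm over their backs; the gripper's body (76 mm by 85 mm) begins 54 mm behind the grasp point. The pads swing forward as they close: fully open they stand 13 mm farther back than shut.
Start: joints at [0.971, 0.245, 1.558, -0, 1.339, -0.174], TCP at [0.268, 0.592, 0.231] pointing down, gripper open.
Joint ranges: [-3.13, 3.13], [-1.02, 2.26], [0.13, 2.54], [-0.95, 4.09], [0.21, 2.88], [-2.74, 2.74]. Speed limits (rad/s): [2.57, 2.57, 3.14, 3.14, 3.14, 3.14].

INTERFACE

Orientations are given as a unit quaternion [w, x, y, z].
In Python, from plant import get_state, capture, calibration, finish_job, grip_point_offset gives the robot as it stands.
- The arm moves only by the tool apply_moves, never from a script. Its arguments are lists of equal length, an entry for each row: "delta_pos": the shift along the world's x, y, z normalised to -1 to 1, where 1 is 20 cm, a list of three; "turn": the turn, a rotation vector about the world's x, y, z normalised to -1 to 1, where 1 is 90 degrees, a list of three; "hand": the closure, from 0 (fully open) to 1 (shut). In form: {"delta_pos": [[x, y, z], ...], "turn": [[wx, wy, wz], ...], "hand": [hand, ...]}. A call has 1 to 12 rows; each row is the pose to reach, as a shift and turn from the pose commanded when the call began; what a row does not reach only later rows make up. A row lasts 1/12 s, in which the tool goes at most 41.7 mm and 7.16 degrees, less where a joint would pass 70% of its speed; a pose out of reach is approached as far as the arm can. A call with a number of a shift or a turn outside -1 to 1 is refused whole. A call with a gripper value outside its range is refused whole. The fingers move at their own pace and stop on an object; "grip_force" is the grip in N (left out, the last holds). Time passes only in rows, so rows that repeat a pose let the fingers close. It gives the time, the measured TCP pose, the force, the opening and the grip force at its end, in the units of the state.
- get_state(): the state, without advancing time (a new reading comes with each control period).
- capture(name): name is "scene" or "top" or "wrist"; returns the picture (420x560x3 uint8, red, green, blue); there is no depth.
- calibration(name): a dict with "fx", "fy", "cx", "cy" (pixels), "D" ([k1, k2, p1, p2, k3] as OpenCV has them; the pictures are not rectified), "extrinsics" (4x4, takes a point from camera to world coordinates). Camera axes: x right, y down, z forward; pixel columns grow to the right and rows downward; lengths in m; the calibration is good to about 2 mm. A picture is of the moment at which its call begins: read the wrist's pose just before it. calibration takes no time and is no camera call; for the wrist camera it gives the pose at the moment of the call.
- finish_job(): hands the job in; it is judged then, once.
The state is a dict: "clock": time; "joint_positions": joint angles; "dq": joint speeds; "joint_torque": joint torques, N m; "tcp_pos": TCP position; "orientation": TCP orientation; "wrist_force": force on the tool from outside, world axes, zero at the start; "ft_torque": the same for the moment, N m; "opening": finger opening in m; "grasp_force": force on a finger pad.
Only numpy, scipy, OpenCV 4.12 (cv2) and the standard library are available. Lean on these libraries where they do the work, as an engineer would, in place of code of your own. Each camera call takes 0.05 s, during which the arm holds its last target. There are 200 camera calls.

TASK

Stand the two blue-capped pins in the two holes of the trimming cradle's sliding jaw, one in each, down to the bottom, and let go of them while the jaw is still closed. Then pull the jaw open by its red post, against its spring, until its black pointer is level with the yellow mark, and keep holding it there so that a pot can be set in: the program finishes while the robot still holds the post and the jaw stays at the mark. Leave the orange-capped pin and everything else on the table where they are.

Things in the scene. Friction and masses are not known exactly. Their poses are not given: they have to be found in the camera images.
- cradle: fixed aluminium base plate of the trimming cradle, 12 mm thick, on the table. Origin on the table; the plate spans its x -140 to +160 mm, y -90 to +90 mm. The jaw is pulled open along its -x; z up. At x = +135 mm stands a fixed grey rest block, 58 mm high, with two fixed black-capped pads reaching 100 mm above the table (not pins to use).
- jaw (a joint): how far the grey sliding jaw is pulled open along the cradle's -x, in m: 0 = closed (start; its spring returns it there), stop at 0.065. Spring force about 4 N closed, plus 1.4 N per 10 mm. The jaw block is 50 (x) by 130 (y) by 40 mm, its top 58 mm above the table, its centre at cradle x = +20 mm when closed.
- bore_left (a point): centre of the mouth of the jaw's hole on the cradle's +y side, in the jaw's top face, 58 mm above the table. Round blind hole, 18 mm diameter, 28 mm deep, mouth chamfered 2 mm. Axes as the cradle's; moves with the jaw. A seated pin's foot is 28 mm below this point.
- bore_right (a point): the same for the jaw's hole on the cradle's -y side; the two holes are 90 mm apart.
- pointer (a point): the jaw's small black pointer, 6 mm wide, 8 mm long, on the jaw's +y side at the level of its top (58 mm above the table), at the jaw's middle; the point is the centre of its top. Axes as the cradle's; moves with the jaw.
- mark: fixed yellow upright blade on the base beside the jaw's +y side: 6 mm along the cradle's x, 14 mm along its y, 46 mm tall, top level with the pointer. Origin at the centre of its underside, axes as the cradle's. It is 28 to 52 mm (varies) from the closed pointer in the pull direction; the jaw is at the mark when pointer and mark have the same cradle x.
- pull_post (a point): the red plastic pull post: upright round post fixed to the jaw's draw bar, 20 mm diameter, 65 mm tall, its foot 30 mm and its top 95 mm above the table. The point is the centre of its foot; it is 115 mm from the jaw's centre towards the pull side, and moves with the jaw. The draw bar below it is 30 mm wide; its top is 30 mm above the table.
- stand: fixed dark wooden pin stand, 70 mm (x) by 190 mm (y) by 30 mm high, origin under its centre on the table. Three sockets 18 mm in diameter and 15 mm deep in a row along its y, at -65, 0 and +65 mm; the pins in it stand with their feet 15 mm above the table.
- pin_a: loose steel pin, about 60 g, upright in one of the three sockets of the wooden stand (which one varies): shank 16 mm diameter, 45 mm long, foot slightly chamfered; on it a round cap 24 mm diameter, 25 mm tall; 70 mm in all. Origin at the centre of the foot's underside, z up along the pin (cap from 45 to 70 mm). Blue cap: one of the two to use (either hole will do).
- pin_b: loose steel pin, about 60 g, upright in one of the three sockets of the wooden stand (which one varies): shank 16 mm diameter, 45 mm long, foot slightly chamfered; on it a round cap 24 mm diameter, 25 mm tall; 70 mm in all. Origin at the centre of the foot's underside, z up along the pin (cap from 45 to 70 mm). Blue cap: the other of the two to use (either hole will do).
- pin_spare: loose steel pin, about 60 g, upright in one of the three sockets of the wooden stand (which one varies): shank 16 mm diameter, 45 mm long, foot slightly chamfered; on it a round cap 24 mm diameter, 25 mm tall; 70 mm in all. Origin at the centre of the foot's underside, z up along the pin (cap from 45 to 70 mm). Orange cap: a spare, to be left in the stand.
- clay_pot: bystander: loose terracotta-coloured cup, 90 mm diameter, 80 mm tall, origin under its centre.
- bowl: bystander: loose white bowl, 120 mm diameter, 45 mm tall, origin under its centre.
- clay_knob: bystander: loose terracotta-coloured short cylinder, 34 mm diameter, 30 mm tall, origin under its centre.
Mind the look-alikes: they are no part of the job. Leave any pink look-alike of the pin_b alone.

How it is judged:
By the outcome, as a careful person would: the job done as asked, in the order asked, and still so for the second after the job is handed in, while the arm keeps its last pose, push and grip.
It also fails if it takes over 70 s, if anything falls off the work surface, if the arm or the gripper's body presses on something with over 40 N, if the wrist force passes 120 N, or if a joint passes its speed limit or range.

## Working session

There is one attempt and no reset: what is moved stays moved. The work goes in short steps, Python scripts to look and compute and a tool call to move; the robot and the scene stay as the last step left them, time stands still between calls to the robot, and variables do not carry over. Pictures are saved under pics/ and viewed, at most 13 in all, crops included, and the job is handed in when it is done.

Besides the shell and the picture viewer there is one more tool, called after "Request:" in YAML: its name, and indented under it one key for each argument. apply_moves: Moves the arm, as the interface text tells. Scaled input: -1 to 1 covers 20 cm each way for a shift and 90 degrees each way for a turn. Its arguments: {"type":"object","properties":{"delta_pos":{"type":"array"},"turn":{"type":"array"},"hand":{"type":"array"},"grip_force":{"type":"number"}},"required":["delta_pos","turn","hand"]}

```bash
mkdir -p pics; ls
python3 - <<'E'
from plant import *
import cv2,numpy as np
print(get_state(), grip_point_offset)
for n in ["scene","top"]:
    cv2.imwrite(f"pics/{n}0.png",capture(n)[:,:,::-1]); c=calibration(n); print(n,c)
E
```

```text
pics
{'clock': 0.0, 'joint_positions': array([ 9.70899839e-01,  2.45809677e-01,  1.55902408e+00,  2.83221416e-05,
        1.33867601e+00, -1.74134798e-01]), 'dq': array([ 0.0007581 , -0.00023098,  0.00138476, -0.00033933,  0.00104051,
       -0.00081279]), 'joint_torque': array([-9.63334642e-04, -4.29500985e+01, -3.26129866e+01, -1.79372892e-04,
        5.19135443e-03, -2.35708903e-06]), 'tcp_pos': array([0.26815043, 0.59150229, 0.23017771]), 'orientation': array([-3.74544744e-04,  2.11279686e-01,  9.77425176e-01, -8.82463537e-04]), 'wrist_force': array([ 0.41797293, -0.40199452,  0.52155957]), 'ft_torque': array([ 0.0240754 , -0.05090363,  0.01541235]), 'grasp_force': 0.0, 'opening': 0.08535229178071997} 0.0187
scene {'fx': 388.13775374509015, 'fy': 388.13775374509015, 'cx': 275.5450630094627, 'cy': 207.52377426839192, 'D': array([-0.00269959,  0.        ,  0.        ,  0.        ,  0.        ]), 'extrinsics': array([[-0.20974269,  0.5806613 , -0.78666413,  1.29461828],
       [ 0.97766149,  0.1357708 , -0.16045032,  0.09134125],
       [ 0.01363873, -0.80274451, -0.59616712,  0.59318779],
       [ 0.        ,  0.        ,  0.        ,  1.        ]])}
top {'fx': 394.89701352433184, 'fy': 394.89701352433184, 'cx': 286.9371225778564, 'cy': 209.37487948877015, 'D': array([-0.00886947,  0.        ,  0.        ,  0.        ,  0.        ]), 'extrinsics': array([[ 0.01233288, -0.99543238,  0.09466931,  0.48285576],
       [-0.99989803, -0.01159549,  0.00833526, -0.02618403],
       [-0.00719945, -0.09476246, -0.99547388,  1.09989706],
       [ 0.        ,  0.        ,  0.        ,  1.        ]])}
```

View pics/scene0.png

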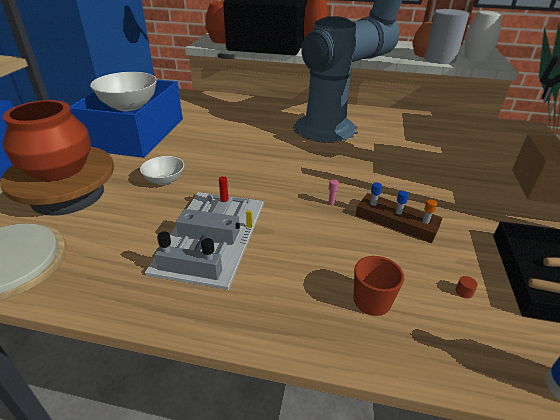

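View pics/top0.png

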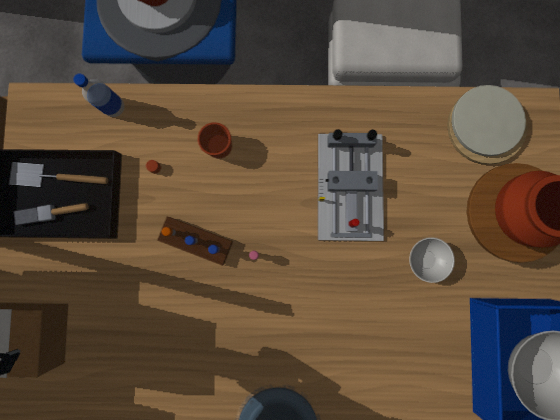

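The scene view shows the stand with two blue pins and one orange pin, a pink look-alike beside it, and the cradle with its red post. In the top view, the blue caps are at about (190,240) and (213,249), orange at (166,231), pink at (253,255). The cradle is at about (350,187), the post at (354,222), the yellow mark at (322,198).

```bash
cat > h.py <<'E'
from plant import *
import cv2,numpy as np
def ray(n,uv,c=None):
    c=c or calibration(n); K=np.array([[c['fx'],0,c['cx']],[0,c['fy'],c['cy']],[0,0,1]])
    p=cv2.undistortPoints(np.array([[uv]],float),K,c['D'])[0,0]
    E=c['extrinsics']; return E[:3,3],E[:3,:3]@np.array([p[0],p[1],1])
def at(n,uv,z,c=None):
    o,d=ray(n,uv,c); return o+d*(z-o[2])/d[2]
def proj(n,P,c=None):
    c=c or calibration(n); K=np.array([[c['fx'],0,c['cx']],[0,c['fy'],c['cy']],[0,0,1]])
    E=np.linalg.inv(c['extrinsics']); r,_=cv2.Rodrigues(E[:3,:3])
    return cv2.projectPoints(np.array(P,float).reshape(-1,1,3),r,E[:3,3],K,c['D'])[0][:,0]
H=dict(blue=((105,120,60),(128,255,255)),orange=((8,180,120),(16,255,255)),yellow=((24,150,100),(34,255,255)),red=((0,210,80),(4,255,255)))
def blobs(im,col,amin=8):
    hsv=cv2.cvtColor(im,cv2.COLOR_RGB2HSV); m=cv2.inRange(hsv,*map(np.array,H[col]))
    n,_,s,c=cv2.connectedComponentsWithStats(m)
    return [(s[i,4],c[i].round(1),s[i,:4]) for i in range(1,n) if s[i,4]>=amin]
E
python3 - <<'E'
from h import *
im=cv2.imread('pics/top0.png')[:,:,::-1].copy()
for k in H:
    print(k,[(a,c.tolist(),b.tolist(),at('top',c,{'blue':.085,'orange':.085,'yellow':.058,'red':.095}[k]).round(4)[:2]) for a,c,b in blobs(im,k) if a<150 ])
a=cv2.resize(im[125:245,310:395],None,fx=4.8,fy=4.8,interpolation=cv2.INTER_CUBIC)
b=cv2.resize(im[215:270,155:265],None,fx=3.5,fy=3.5,interpolation=cv2.INTER_CUBIC)
o=np.zeros((576,800,3),np.uint8);o[:a.shape[0],:a.shape[1]]=a;o[:b.shape[0],410:410+b.shape[1]]=b
cv2.imwrite('pics/crop.png',o[:,:,::-1])
E
```

```text
blue [(np.int32(10), [230.8, 0.9], [229, 0, 4, 3], array([1.149 , 0.1426])), (np.int32(9), [227.9, 17.1], [226, 15, 5, 4], array([1.1022, 0.1492])), (np.int32(110), [79.0, 79.0], [73, 74, 13, 12], array([0.9246, 0.5451])), (np.int32(67), [189.0, 240.0], [185, 236, 9, 9], array([0.4974, 0.2329])), (np.int32(68), [212.5, 248.8], [208, 245, 10, 9], array([0.4757, 0.1718])), (np.int32(10), [526.1, 418.4], [523, 417, 7, 3], array([ 0.0695, -0.6127]))]
orange [(np.int32(53), [165.2, 230.9], [161, 227, 9, 9], array([0.52  , 0.2952]))]
yellow [(np.int32(11), [321.7, 197.6], [319, 197, 6, 3], array([ 0.6144, -0.1094]))]
red [(np.int32(46), [354.0, 222.0], [350, 219, 9, 7], array([ 0.5481, -0.1889]))]
```

View pics/crop.png

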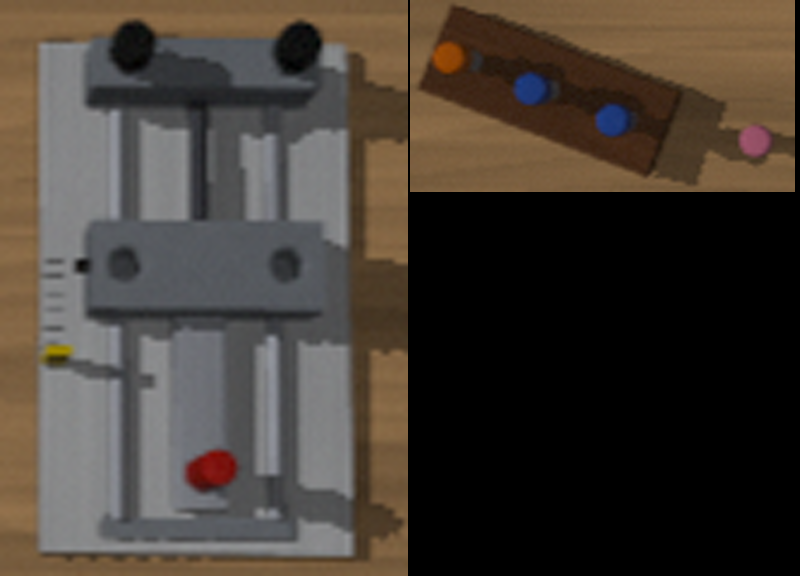

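In the crop, the bores are at full-image px (335.6,180.2) and (369.4,180.2), the pointer at (327.3,180.4), and the mark at about (322,198). The two blue pins come out 64.8 mm apart, which matches the 65 mm given. Next I turn the gripper across the row and head toward the pins.

Request:
apply_moves:
  delta_pos:
    - [0.5,-1,0.1]
    - [0.5,-1,0.1]
    - [0.5,-1,0.1]
    - [0.5,-1,0.1]
    - [0.5,-1,0.1]
    - [0.5,-1,0.1]
    - [0.5,-1,0.1]
    - [0.5,-1,0.1]
    - [0.5,-1,0.1]
    - [0.5,-1,0.1]
    - [0.5,-1,0.1]
    - [0.5,-1,0.1]
  turn:
    - [0,0,-0.08]
    - [0,0,-0.16]
    - [0,0,-0.24]
    - [0,0,-0.32]
    - [0,0,-0.4]
    - [0,0,-0.48]
    - [0,0,-0.56]
    - [0,0,-0.64]
    - [0,0,-0.72]
    - [0,0,-0.8]
    - [0,0,-0.88]
    - [0,0,-0.947]
  hand: [0,0,0,0,0,0,0,0,0,0,0,0]

```text
clock: 1.1
tcp_pos: [0.3682, 0.3917, 0.2508]
orientation: [0.0, 0.819, 0.574, -0.0]
wrist_force: [-0.1, 0.3, 0.1]
opening: 0.0853
grasp_force: 0.0
```

Request:
apply_moves:
  delta_pos:
    - [0.2,-0.9,0]
    - [0.2,-0.9,0]
    - [0.2,-0.9,0]
    - [0.2,-0.9,0]
    - [0.2,-0.9,0]
    - [0.2,-0.9,0]
    - [0.2,-0.9,0]
  turn:
    - [0,0,0]
    - [0,0,0]
    - [0,0,0]
    - [0,0,0]
    - [0,0,0]
    - [0,0,0]
    - [0,0,0]
  hand: [0,0,0,0,0,0,0]

```text
clock: 1.68
tcp_pos: [0.4085, 0.2113, 0.2511]
orientation: [-0.0, 0.818, 0.575, -0.0]
wrist_force: [0.2, -0.3, -0.1]
opening: 0.0857
grasp_force: 0.0
```

Run:
```python
from h import *
s=get_state();print(s['clock'],s['tcp_pos'],s['orientation'],s['joint_positions'].round(2))
c=calibration('wrist');im=capture('wrist');cv2.imwrite('pics/w1.png',im[:,:,::-1])
print(c['extrinsics'].round(3))
for k in ('blue','orange'):
  for a,ce,b in blobs(im,k,100): print(k,a,ce,b,at('wrist',ce,.085,c).round(4))
for n,uv,z in [('boreL',(335.6,180.2),.058),('boreR',(369.4,180.2),.058),('ptr',(327.3,180.4),.058),('mark',(322.0,198),.058),('post',(354.7,222),.095)]: print(n,at('top',uv,z).round(4))
print('pin px',proj('wrist',[[.4974,.2329,.085],[.4757,.1718,.085]],c))
```

```text
1.6833 [0.40850899 0.21128322 0.25106388] [-2.16782351e-04  8.17957397e-01  5.75278754e-01 -6.48073682e-05] [ 0.23 -0.24  2.01  0.    1.37  0.57]
[[ 0.941 -0.327 -0.089  0.43 ]
 [-0.339 -0.908 -0.247  0.273]
 [-0.     0.263 -0.965  0.393]
 [ 0.     0.     0.     1.   ]]
blue 621 [363.4 129.1] [349 116  29  28] [0.4941 0.2337 0.085 ]
blue 585 [358.4 201.4] [345 188  28  28] [0.4723 0.1746 0.085 ]
orange 590 [370.1  48. ] [356  34  28  30] [0.5171 0.2931 0.085 ]
boreL [ 0.6616 -0.1463  0.058 ]
boreR [ 0.6626 -0.2364  0.058 ]
ptr [ 0.6608 -0.1242  0.058 ]
mark [ 0.6134 -0.1102  0.058 ]
post [ 0.5481 -0.1907  0.095 ]
pin px [[367.43415129 128.60890984]
 [363.00194273 203.01869131]]
```

View pics/w1.png

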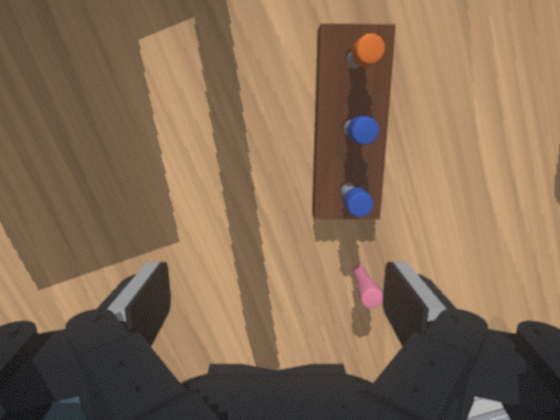

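The wrist view shows blue caps at (363,129) and (358,201), orange at (370,48), and the pink look-alike at (369,293), clear of the stand. The blobs cover the cap sides too, so I recompute at mid-cap height.

Run:
```python
from h import *
c=calibration('wrist')
for w,t in (((363.4,129.1),(189,240)),((358.4,201.4),(212.5,248.8))):
  a,b=at('wrist',w,.0725,c),at('top',t,.0725)
  print(a.round(4),b.round(4))
print(at('wrist',(369,293),.0625,c), at('top',(354.2,222),.0625))
s=get_state();print(s['tcp_pos'])
```

```text
[0.4964 0.233  0.0725] [0.4976 0.2361 0.0725]
[0.4738 0.1715 0.0725] [0.4756 0.1742 0.0725]
[0.45837489 0.07121969 0.0625    ] [ 0.55023977 -0.19469619  0.0625    ]
[0.40831875 0.2120593  0.25107572]
```

Request:
apply_moves:
  delta_pos:
    - [0.331,-0.2,-0.5]
    - [0.331,-0.2,-0.5]
    - [0.331,-0.2,-0.5]
    - [0.331,-0.2,-0.5]
    - [0.331,-0.2,-0.5]
    - [0.331,-0.2,-0.5]
    - [0.331,-0.2,-0.5]
  turn:
    - [0,0,0]
    - [0,0,0]
    - [0,0,0]
    - [0,0,0]
    - [0,0,0]
    - [0,0,0]
    - [0,0,0]
  hand: [0,0,0,0,0,0,0]

```text
clock: 2.32
tcp_pos: [0.4752, 0.1732, 0.1531]
orientation: [0.001, 0.817, 0.577, 0.001]
wrist_force: [-0.2, 0.1, 0.5]
opening: 0.0855
grasp_force: 0.0
```

Run:
```python
from h import *
s=get_state();print(s['clock'],s['tcp_pos'])
c=calibration('wrist');im=capture('wrist');cv2.imwrite('pics/w2.png',im[:,:,::-1])
for a,ce,b in blobs(im,'blue',100): print(a,ce,b,at('wrist',ce,.0725,c).round(4))
t=s['tcp_pos'];print(proj('wrist',[t+[0,0,.0187],t,[t[0],t[1],.085]],c))
```

```text
2.3167 [0.4752039  0.17320706 0.15311272]
1264 [276.1 115.7] [257  95  39  42] [0.4957 0.2321 0.0725]
1194 [275.2 219.4] [258 199  36  41] [0.4732 0.1707 0.0725]
[[277.84426012 288.51426622]
 [277.53369867 267.68243173]
 [276.83217244 220.63989766]]
```

View pics/w2.png

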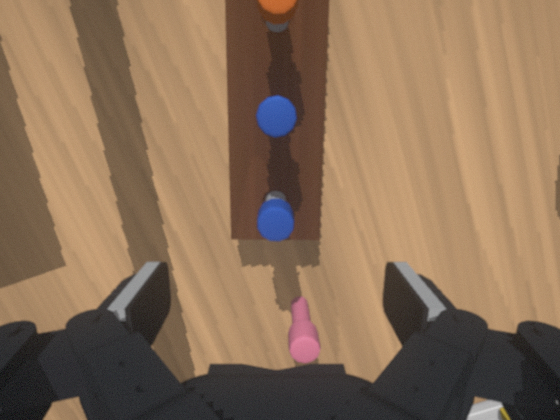

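Fingers straddle the lower blue cap at (275,219), centred to about 2 mm. I go down and grip it.

Request:
apply_moves:
  delta_pos:
    - [-0.006,-0.006,-0.2]
    - [-0.006,-0.006,-0.4]
    - [-0.006,-0.006,-0.5]
    - [-0.006,-0.006,-0.5]
    - [-0.006,-0.006,-0.5]
    - [-0.006,-0.006,-0.5]
    - [-0.006,-0.006,-0.5]
    - [-0.006,-0.006,-0.5]
    - [-0.006,-0.006,-0.5]
    - [-0.006,-0.006,-0.5]
    - [-0.006,-0.006,-0.5]
    - [-0.006,-0.006,-0.5]
  turn:
    - [0,0,0]
    - [0,0,0]
    - [0,0,0]
    - [0,0,0]
    - [0,0,0]
    - [0,0,0]
    - [0,0,0]
    - [0,0,0]
    - [0,0,0]
    - [0,0,0]
    - [0,0,0]
    - [0,0,0]
  hand: [0,0,0,0,1,1,1,1,1,1,1,1]
  grip_force: 30

```text
clock: 3.37
tcp_pos: [0.4745, 0.171, 0.0528]
orientation: [0.0, 0.817, 0.576, 0.001]
wrist_force: [-0.9, -0.5, 5.9]
opening: 0.023
grasp_force: 29.2
```

Request:
apply_moves:
  delta_pos:
    - [0,0,0.15]
    - [0,0,0.35]
    - [0,0,0.6]
    - [0.2,-0.2,0.6]
    - [0.4,-0.4,0.6]
    - [0.6,-0.6,0.6]
    - [0.8,-0.8,0.6]
    - [0.8,-1,0.6]
    - [0.8,-1,0.6]
    - [0.8,-1,0.6]
  turn:
    - [0,0,0]
    - [0,0,0]
    - [0,0,0]
    - [0,0,0]
    - [0,0,0]
    - [0,0,0]
    - [0,0,0]
    - [0,0,0]
    - [0,0,0]
    - [0,0,0]
  hand: [1,1,1,1,1,1,1,1,1,1]

```text
clock: 4.2
tcp_pos: [0.6357, -0.0346, 0.1717]
orientation: [0.001, 0.819, 0.574, 0.0]
wrist_force: [-0.2, 0.0, -1.4]
opening: 0.0232
grasp_force: 31.1
```

Request:
apply_moves:
  delta_pos:
    - [0,-0.2,0]
    - [0,-0.4,0]
    - [0,-0.6,0]
    - [0,-0.8,0]
    - [0,-0.9,0]
    - [0,-0.9,0]
    - [0,-0.9,0]
    - [0,-0.9,0]
  turn:
    - [0,0,0]
    - [0,0,0]
    - [0,0,0]
    - [0,0,0]
    - [0,0,0]
    - [0,0,0]
    - [0,0,0]
    - [0,0,0]
  hand: [1,1,1,1,1,1,1,1]

```text
clock: 4.87
tcp_pos: [0.6333, -0.2082, 0.1711]
orientation: [-0.0, 0.817, 0.576, 0.0]
wrist_force: [-0.4, 0.1, -0.1]
opening: 0.0232
grasp_force: 31.1
```

Run:
```python
from h import *
s=get_state();print(s['clock'],s['tcp_pos'],s['opening'],s['wrist_force'])
c=calibration('wrist');im=capture('wrist');cv2.imwrite('pics/w3.png',im[:,:,::-1])
np.save('w3E.npy',c['extrinsics'])
t=s['tcp_pos']
for a,ce,b in blobs(im,'blue',100): print(a,ce,b,at('wrist',ce,t[2]+.0187,c).round(4))
print(proj('wrist',[t+[0,0,.0187],[.6616,-.1463,.058],[.6626,-.2364,.058],[.6608,-.1242,.058],[.6134,-.1102,.058]],c))
```

```text
4.8667 [ 0.63328994 -0.20821317  0.17108475] 0.02324237404815597 [-0.40234197  0.1081747  -0.09357736]
4160 [276.2 292.2] [244 252  66  80] [ 0.6323 -0.2095  0.1898]
[[277.62762462 288.59632813]
 [285.62152763 106.67331956]
 [326.64014679 223.91341571]
 [273.64872222  75.09620156]
 [200.60853813  79.55874009]]
```

View pics/w3.png

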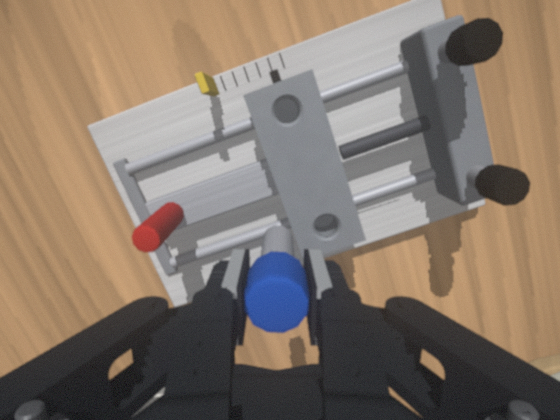

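The wrist view shows the pin held upright, cap at (276,292). The bores are at (287,108) and (326,224), within 1.5 px of the top-camera prediction. The pointer is at (275,75), the yellow mark at (206,83), the post top at (148,238).

Run:
```python
from h import *
c=calibration('wrist');c['extrinsics']=np.load('w3E.npy');im=cv2.imread('pics/w3.png')
g=cv2.GaussianBlur(cv2.cvtColor(im,cv2.COLOR_BGR2GRAY),(3,3),0)
for u,v in((287,108),(326,224)):
  p=g[v-22:v+22,u-22:u+22]; m=(p<np.median(p)*.87).astype(np.uint8)
  n,l,s,ce=cv2.connectedComponentsWithStats(m); i=l[22,22]; print(i,s[i],ce[i]+[u-22,v-22], at('wrist',s[i][:2]+s[i][2:4]/2-.5+[u-22,v-22],.058,c).round(4))
for n,uv,z in(('L',(287,108),.058),('R',(326,224),.058),('ptr',(275,75),.058),('mark',(204,79),.058),('post',(148,240),.095)):print(n,at('wrist',uv,z,c).round(4))
```

```text
1 [  7   8  30  29 673] [286.54383358 107.91381872] [ 0.6619 -0.1473  0.058 ]
1 [  9  11  27  20 424] [326.12264151 222.75943396] [ 0.6625 -0.2352  0.058 ]
L [ 0.6622 -0.1475  0.058 ]
R [ 0.6621 -0.2363  0.058 ]
ptr [ 0.6617 -0.1244  0.058 ]
mark [ 0.6157 -0.1106  0.058 ]
post [ 0.549  -0.1948  0.095 ]
```

Request:
apply_moves:
  delta_pos:
    - [0.146,0.15,0]
    - [0.146,0.312,0]
    - [0.146,0.312,0]
    - [0.146,0.312,-0.15]
    - [0.146,0.312,-0.3]
    - [0.146,0.312,-0.34]
    - [0.146,0.312,-0.34]
    - [0.146,0.312,-0.34]
  turn:
    - [0,0,0]
    - [0,0,0]
    - [0,0,0]
    - [0,0,0]
    - [0,0,0]
    - [0,0,0]
    - [0,0,0]
    - [0,0,0]
  hand: [1,1,1,1,1,1,1,1]

```text
clock: 5.58
tcp_pos: [0.6628, -0.1462, 0.1038]
orientation: [-0.0, 0.817, 0.577, -0.0]
wrist_force: [-0.2, 0.0, -0.1]
opening: 0.023
grasp_force: 31.1
```

Request:
apply_moves:
  delta_pos:
    - [0,0,-0.02]
    - [0,0,-0.04]
    - [0,0,-0.06]
    - [0,0,-0.08]
    - [0,0,-0.1]
  turn:
    - [0,0,0]
    - [0,0,0]
    - [0,0,0]
    - [0,0,0]
    - [0,0,0]
  hand: [1,1,1,1,1]

```text
clock: 6.0
tcp_pos: [0.6627, -0.1474, 0.0837]
orientation: [0.0, 0.817, 0.576, -0.0]
wrist_force: [-2.0, -0.9, 1.0]
opening: 0.023
grasp_force: 31.2
```

It is going in with small forces, so I keep lowering.

Request:
apply_moves:
  delta_pos:
    - [0,0,-0.02]
    - [0,0,-0.04]
    - [0,0,-0.06]
    - [0,0,-0.08]
    - [0,0,-0.08]
  turn:
    - [0,0,0]
    - [0,0,0]
    - [0,0,0]
    - [0,0,0]
    - [0,0,0]
  hand: [1,1,1,1,1]

```text
clock: 6.42
tcp_pos: [0.6631, -0.1474, 0.068]
orientation: [0.001, 0.817, 0.576, -0.0]
wrist_force: [-4.5, -3.4, 5.1]
opening: 0.023
grasp_force: 31.6
```

Request:
apply_moves:
  delta_pos:
    - [0,0,0]
    - [0,0,0]
    - [0,0,0]
    - [0,0,0]
    - [0,0,0]
    - [0,0,0.2]
    - [0,0,0.4]
    - [0,0,0.55]
    - [0,0,0.55]
  turn:
    - [0,0,0]
    - [0,0,0]
    - [0,0,0]
    - [0,0,0]
    - [0,0,0]
    - [0,0,0]
    - [0,0,0]
    - [0,0,0]
    - [0,0,0]
  hand: [0,0,0,0,0,0,0,0,0]

```text
clock: 7.17
tcp_pos: [0.6669, -0.1482, 0.1865]
orientation: [0.006, 0.817, 0.576, 0.004]
wrist_force: [1.8, 0.2, 1.9]
opening: 0.0858
grasp_force: 0.0
```

Request:
apply_moves:
  delta_pos:
    - [-0.2,0.2,0]
    - [-0.4,0.4,0]
    - [-0.6,0.6,0]
    - [-0.8,0.8,0]
    - [-0.83,1,0]
    - [-0.83,1,0]
    - [-0.83,1,0]
    - [-0.83,1,0]
  turn:
    - [0,0,0]
    - [0,0,0]
    - [0,0,0]
    - [0,0,0]
    - [0,0,0]
    - [0,0,0]
    - [0,0,0]
    - [0,0,0]
  hand: [0,0,0,0,0,0,0,0]

```text
clock: 7.83
tcp_pos: [0.4951, 0.0555, 0.177]
orientation: [-0.0, 0.816, 0.578, 0.0]
wrist_force: [0.6, -0.2, 0.5]
opening: 0.0853
grasp_force: 0.0
```

Request:
apply_moves:
  delta_pos:
    - [0,0.2,0]
    - [0,0.4,0]
    - [0,0.6,0]
    - [0,0.8,-0.04]
    - [0,0.8,-0.08]
    - [0,0.8,-0.08]
    - [0,0.8,-0.08]
  turn:
    - [0,0,0]
    - [0,0,0]
    - [0,0,0]
    - [0,0,0]
    - [0,0,0]
    - [0,0,0]
    - [0,0,0]
  hand: [0,0,0,0,0,0,0]

```text
clock: 8.42
tcp_pos: [0.4971, 0.2124, 0.1606]
orientation: [-0.0, 0.817, 0.576, -0.001]
wrist_force: [-0.3, -0.1, 0.6]
opening: 0.0859
grasp_force: 0.0
```

Run:
```python
from h import *
s=get_state();print(s['clock'],s['tcp_pos'],s['wrist_force'])
c=calibration('wrist');im=capture('wrist')
for k in('blue','orange'):
 for a,ce,b in blobs(im,k,100): print(k,a,ce,b,at('wrist',ce,.0725,c).round(4))
im=capture('top')
for a,ce,b in blobs(im,'blue',8): print(a,ce,at('top',ce,.0875).round(4))
```

```text
8.4167 [0.49707446 0.21239088 0.16062244] [-0.33219329 -0.09998529  0.62679522]
blue 1144 [264.8 185.5] [247 165  36  41] [0.4954 0.2317 0.0725]
orange 1152 [264.2  79.1] [245  59  39  41] [0.5178 0.2938 0.0725]
1576 [99.8 38.3] [1.0383 0.4944 0.0875]
1590 [213.8  39.9] [1.0355 0.185  0.0875]
114 [79.2 79. ] [0.9235 0.5431 0.0875]
10 [ 97.8 105.9] [0.8495 0.4884 0.0875]
71 [337.  177.2] [ 0.6645 -0.1465  0.0875]
9 [192.4 240.8] [0.4954 0.2235 0.0875]
6279 [503.5 345.1] [ 0.2455 -0.5618  0.0875]
76 [531.5 417.1] [ 0.0737 -0.6246  0.0875]
```

Pin 1 stands in the left bore: the top camera puts its cap at (0.6645,-0.1465). Now the second blue pin.

Request:
apply_moves:
  delta_pos:
    - [-0.005,0.1,0]
    - [-0.005,0.1,-0.2]
    - [-0.005,0.1,-0.4]
    - [-0.005,0.1,-0.537]
    - [-0.005,0.1,-0.537]
    - [-0.005,0.1,-0.537]
    - [-0.005,0.1,-0.537]
    - [-0.005,0.1,-0.537]
    - [-0.005,0.1,-0.537]
    - [-0.005,0.1,-0.537]
    - [-0.005,0.1,-0.537]
    - [-0.005,0.1,-0.537]
  turn:
    - [0,0,0]
    - [0,0,0]
    - [0,0,0]
    - [0,0,0]
    - [0,0,0]
    - [0,0,0]
    - [0,0,0]
    - [0,0,0]
    - [0,0,0]
    - [0,0,0]
    - [0,0,0]
    - [0,0,0]
  hand: [0,0,0,0,0,1,1,1,1,1,1,1]

```text
clock: 9.52
tcp_pos: [0.4969, 0.2335, 0.0557]
orientation: [0.001, 0.817, 0.576, 0.001]
wrist_force: [-0.3, -0.7, 6.1]
opening: 0.0231
grasp_force: 29.2
```

Request:
apply_moves:
  delta_pos:
    - [0,0,0.15]
    - [0,0,0.35]
    - [0,0,0.6]
    - [0.2,-0.2,0.6]
    - [0.4,-0.4,0.6]
    - [0.6,-0.6,0.6]
    - [0.8,-0.8,0.6]
    - [0.8,-1,0.6]
    - [0.8,-1,0.6]
    - [0.8,-1,0.6]
  turn:
    - [0,0,0]
    - [0,0,0]
    - [0,0,0]
    - [0,0,0]
    - [0,0,0]
    - [0,0,0]
    - [0,0,0]
    - [0,0,0]
    - [0,0,0]
    - [0,0,0]
  hand: [1,1,1,1,1,1,1,1,1,1]

```text
clock: 10.35
tcp_pos: [0.6579, 0.0278, 0.1742]
orientation: [0.001, 0.819, 0.574, 0.0]
wrist_force: [-0.6, 0.9, -0.6]
opening: 0.0231
grasp_force: 31.0
```

Request:
apply_moves:
  delta_pos:
    - [0,-0.2,0]
    - [0,-0.4,0]
    - [0,-0.6,0]
    - [0,-0.8,0]
    - [0,-1,0]
    - [0,-1,0]
    - [0,-1,0]
    - [0,-1,0]
  turn:
    - [0,0,0]
    - [0,0,0]
    - [0,0,0]
    - [0,0,0]
    - [0,0,0]
    - [0,0,0]
    - [0,0,0]
    - [0,0,0]
  hand: [1,1,1,1,1,1,1,1]

```text
clock: 11.02
tcp_pos: [0.6554, -0.1663, 0.1737]
orientation: [-0.0, 0.817, 0.576, 0.0]
wrist_force: [-0.3, 0.3, -0.3]
opening: 0.023
grasp_force: 31.0
```

Run:
```python
from h import *
s=get_state();print(s['clock'],s['tcp_pos'],s['opening'],s['wrist_force'])
c=calibration('wrist');im=capture('wrist');t=s['tcp_pos']
for a,ce,b in blobs(im,'blue',100): print(a,ce,b,at('wrist',ce,t[2]+.0187,c).round(4), at('wrist',ce,.0875,c).round(4))
```

```text
11.0167 [ 0.65544924 -0.16629836  0.17368698] 0.022990851611994184 [-0.31068423  0.26365071 -0.33036723]
1111 [277.3 184.2] [260 164  36  40] [ 0.6689 -0.1282  0.1924] [ 0.6619 -0.1484  0.0875]
3981 [276.3 291.7] [244 252  65  79] [ 0.6545 -0.1674  0.1924] [ 0.6353 -0.221   0.0875]
```

Request:
apply_moves:
  delta_pos:
    - [0.039,-0.15,0]
    - [0.039,-0.354,0]
    - [0.039,-0.354,0]
    - [0.039,-0.354,-0.15]
    - [0.039,-0.354,-0.3]
    - [0.039,-0.354,-0.34]
    - [0.039,-0.354,-0.34]
    - [0.039,-0.354,-0.34]
  turn:
    - [0,0,0]
    - [0,0,0]
    - [0,0,0]
    - [0,0,0]
    - [0,0,0]
    - [0,0,0]
    - [0,0,0]
    - [0,0,0]
  hand: [1,1,1,1,1,1,1,1]

```text
clock: 11.73
tcp_pos: [0.6638, -0.2365, 0.1063]
orientation: [-0.0, 0.817, 0.577, -0.0]
wrist_force: [-0.4, -0.2, -0.1]
opening: 0.0234
grasp_force: 31.0
```

Request:
apply_moves:
  delta_pos:
    - [0,0,-0.02]
    - [0,0,-0.04]
    - [0,0,-0.06]
    - [0,0,-0.08]
    - [0,0,-0.1]
  turn:
    - [0,0,0]
    - [0,0,0]
    - [0,0,0]
    - [0,0,0]
    - [0,0,0]
  hand: [1,1,1,1,1]

```text
clock: 12.15
tcp_pos: [0.6635, -0.2377, 0.086]
orientation: [0.0, 0.817, 0.576, 0.0]
wrist_force: [-1.0, -0.4, 0.6]
opening: 0.0231
grasp_force: 31.0
```

Request:
apply_moves:
  delta_pos:
    - [0,0,-0.02]
    - [0,0,-0.04]
    - [0,0,-0.06]
    - [0,0,-0.078]
    - [0,0,-0.078]
  turn:
    - [0,0,0]
    - [0,0,0]
    - [0,0,0]
    - [0,0,0]
    - [0,0,0]
  hand: [1,1,1,1,1]

```text
clock: 12.57
tcp_pos: [0.6636, -0.2378, 0.071]
orientation: [-0.0, 0.817, 0.576, -0.0]
wrist_force: [-2.0, 1.6, 5.1]
opening: 0.0233
grasp_force: 31.4
```

Request:
apply_moves:
  delta_pos:
    - [0,0,0]
    - [0,0,0]
    - [0,0,0]
    - [0,0,0]
    - [0,0,0]
    - [0,0,0.2]
    - [0,0,0.4]
    - [0,0,0.55]
    - [0,0,0.55]
  turn:
    - [0,0,0]
    - [0,0,0]
    - [0,0,0]
    - [0,0,0]
    - [0,0,0]
    - [0,0,0]
    - [0,0,0]
    - [0,0,0]
    - [0,0,0]
  hand: [0,0,0,0,0,0,0,0,0]

```text
clock: 13.32
tcp_pos: [0.6675, -0.2396, 0.1899]
orientation: [0.007, 0.817, 0.576, 0.003]
wrist_force: [0.7, 0.1, 1.9]
opening: 0.0853
grasp_force: 0.0
```

Request:
apply_moves:
  delta_pos:
    - [-0.2,-0.2,0]
    - [-0.4,-0.2,0]
    - [-0.5,-0.2,0]
    - [-0.5,-0.2,0]
    - [-0.5,-0.2,0]
    - [-0.5,-0.2,0]
  turn:
    - [0,0,0.07]
    - [0,0,0.14]
    - [0,0,0.22]
    - [0,0,0.22]
    - [0,0,0.22]
    - [0,0,0.22]
  hand: [0.4,0.4,0.4,0.4,0.4,0.4]

```text
clock: 13.82
tcp_pos: [0.564, -0.2778, 0.1806]
orientation: [0.001, 0.706, 0.708, 0.0]
wrist_force: [-0.5, 0.2, -0.7]
opening: 0.0513
grasp_force: 0.0
```

Run:
```python
from h import *
s=get_state();print(s['clock'],s['tcp_pos'],s['opening'],s['orientation'].round(3))
c=calibration('wrist');np.save('w4E.npy',c['extrinsics']);im=capture('wrist');cv2.imwrite('pics/w4.png',im[:,:,::-1])
for a,ce,b in blobs(im,'blue',100): print(a,ce,b,at('wrist',ce,.0875,c).round(4))
for a,ce,b in blobs(im,'red',100): print('red',a,ce,b,at('wrist',ce,.0625,c).round(4))
for a,ce,b in blobs(im,'yellow',10): print('yel',a,ce,b,at('wrist',ce,.045,c).round(4))
print(proj('wrist',[[.6619,-.1473,.1],[.6625,-.2352,.1]],c))
```

```text
13.8167 [ 0.5639717  -0.27779523  0.18061788] 0.05129065485029925 [0.001 0.706 0.708 0.   ]
831 [440.6   9. ] [418   0  51  24] [ 0.6614 -0.1531  0.0875]
1157 [430.9 152.5] [408 135  44  38] [ 0.6648 -0.2387  0.0875]
[[452.42879463  -8.25453685]
 [436.3238358  149.12554155]]
```

View pics/w4.png

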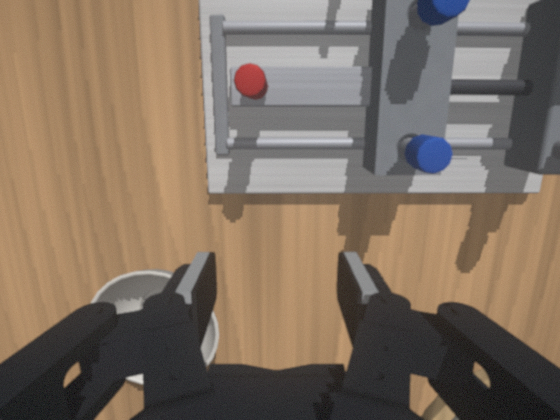

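The wrist view shows both blue pins standing in the jaw, right cap at (431,152), left at (440,9). The post top is at (250,80) and the rails line up with the tool axes.

Run:
```python
from h import *
c=calibration('wrist');c['extrinsics']=np.load('w4E.npy');im=cv2.imread('pics/w4.png')[:,:,::-1].copy()
H['red']=((0,170,60),(8,255,255))
for a,ce,b in blobs(im[40:120,200:300].copy(),'red',100): print(a,ce,b,at('wrist',ce+[200,40],.09,c).round(4))
print(get_state()['tcp_pos'])
```

```text
[ 0.56440666 -0.27773934  0.1807319 ]
```

Request:
apply_moves:
  delta_pos:
    - [-0.08,0.2,0]
    - [-0.08,0.419,0]
    - [-0.08,0.419,0]
    - [-0.08,0.419,-0.2]
    - [-0.08,0.419,-0.4]
    - [-0.08,0.419,-0.6]
    - [-0.08,0.419,-0.6]
    - [-0.08,0.419,-0.6]
  turn:
    - [0,0,0.005]
    - [0,0,0.005]
    - [0,0,0.005]
    - [0,0,0.005]
    - [0,0,0.005]
    - [0,0,0.005]
    - [0,0,0.005]
    - [0,0,0.005]
  hand: [0.4,0.4,0.4,0.4,0.4,0.4,0.4,0.4]

```text
clock: 14.53
tcp_pos: [0.5468, -0.1928, 0.0585]
orientation: [-0.002, 0.703, 0.711, -0.001]
wrist_force: [0.5, -0.4, 1.1]
opening: 0.0516
grasp_force: 0.0
```

Request:
apply_moves:
  delta_pos:
    - [0,0,0]
    - [0,0,0]
    - [0,0,0]
    - [0,0,0]
    - [0,0,0]
    - [0,0,0]
  turn:
    - [0,0,0]
    - [0,0,0]
    - [0,0,0]
    - [0,0,0]
    - [0,0,0]
    - [0,0,0]
  hand: [1,1,1,1,1,1]
  grip_force: 60

```text
clock: 15.03
tcp_pos: [0.5475, -0.1951, 0.0639]
orientation: [0.001, 0.703, 0.711, -0.001]
wrist_force: [-9.5, -0.2, 10.2]
opening: 0.0185
grasp_force: 58.4
```

Run:
```python
from h import *
s=get_state();print(s['clock'],s['tcp_pos'],s['opening'],s['wrist_force'])
c=calibration('wrist');np.save('w5E.npy',c['extrinsics']);im=capture('wrist');cv2.imwrite('pics/w5.png',im[:,:,::-1])
print(proj('wrist',[[.662,-.1244,.058],[.6157,-.1106,.058],[.662,-.147,.1]],c))
```

```text
15.0333 [ 0.54747643 -0.19511647  0.0639015 ] 0.018466627092395896 [-9.54447557 -0.19564982 10.15403456]
[[564.84683958 102.11488603]
 [456.41279439  62.78978207]
 [653.19393245 176.79183014]]
```

View pics/w5.png

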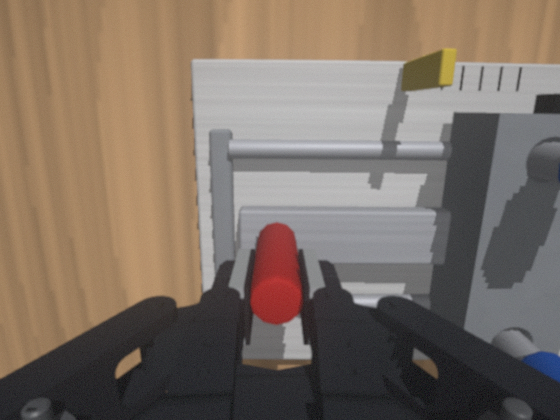

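The post is gripped. The pointer is at (548,104), and the yellow mark's top face is near (447,69), to its left. I pull about 40 mm now.

Request:
apply_moves:
  delta_pos:
    - [-0.02,0,0]
    - [-0.04,0,0]
    - [-0.06,0,0]
    - [-0.08,0,0]
    - [-0.1,0,0]
    - [-0.12,0,0]
    - [-0.14,0,0]
    - [-0.16,0,0]
    - [-0.18,0,0]
    - [-0.2,0,0]
    - [-0.2,0,0]
    - [-0.2,0,0]
  turn:
    - [0,0,0]
    - [0,0,0]
    - [0,0,0]
    - [0,0,0]
    - [0,0,0]
    - [0,0,0]
    - [0,0,0]
    - [0,0,0]
    - [0,0,0]
    - [0,0,0]
    - [0,0,0]
    - [0,0,0]
  hand: [1,1,1,1,1,1,1,1,1,1,1,1]

```text
clock: 16.08
tcp_pos: [0.5111, -0.1953, 0.0639]
orientation: [0.005, 0.703, 0.711, 0.002]
wrist_force: [8.5, 0.6, 1.2]
opening: 0.0186
grasp_force: 59.6
```

Run:
```python
from h import *
s=get_state();print(s['clock'],s['tcp_pos'],s['opening'],s['wrist_force'])
c=calibration('wrist');np.save('w6E.npy',c['extrinsics']);im=capture('wrist');cv2.imwrite('pics/w6.png',im[:,:,::-1])
cv2.imwrite('pics/w6c.png',cv2.resize(im[20:170,410:560],None,fx=3.9,fy=3.9,interpolation=cv2.INTER_CUBIC)[:,:,::-1])
```

```text
16.0833 [ 0.51112044 -0.19528415  0.0638932 ] 0.01858371368598759 [8.49945992 0.55397713 1.24030299]
```

View pics/w6c.png

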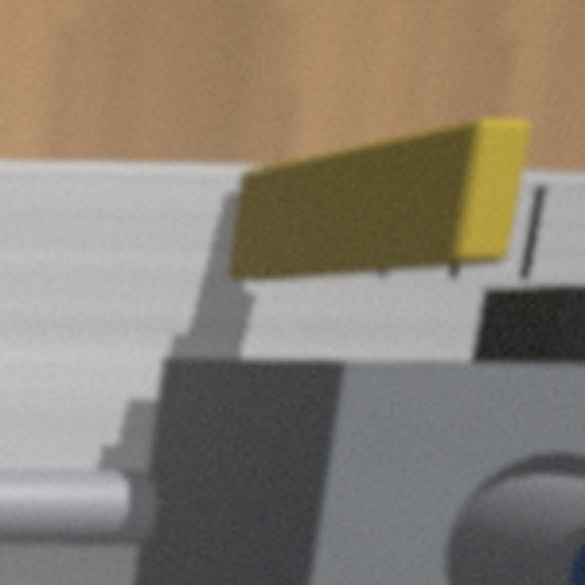

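The crop shows the mark's top face still left of the pointer. Its left edge runs from crop (455,260) to (475,122). The jaw's top front edge runs from (345,362) to (310,585), and the pointer's left edge is at about (480,325).

```bash
cat > m.py <<'E'
from h import *
def f(E,pts):
  c=calibration('wrist');c['extrinsics']=np.load(E)
  for n,(u,v) in pts.items():
    print(n,at('wrist',(410+(u+.5)/3.9-.5,20+(v+.5)/3.9-.5),.058,c).round(4)[:2])
E
python3 - <<'E'
from m import *
f('w6E.npy',dict(mlb=(455,260),mlt=(475,122),mrb=(508,257),mrt=(530,120),jt=(345,362),jb=(310,585),pl_b=(475,358),pl_t=(485,290)))
c=calibration('top');im=capture('top');cv2.imwrite('pics/t6.png',im[:,:,::-1])
for k,z in(('yellow',.058),('blue',.0875)):
  for a,ce,b in blobs(im,k,8): print(k,a,ce,at('top',ce,z).round(4))
E
```

```text
mlb [ 0.6094 -0.119 ]
mlt [ 0.609  -0.1058]
mrb [ 0.6149 -0.1186]
mrt [ 0.6147 -0.1055]
jt [ 0.5995 -0.1293]
jb [ 0.5997 -0.1527]
pl_b [ 0.6134 -0.1286]
pl_t [ 0.6131 -0.1218]
yellow 11 [321.7 197.6] [ 0.6144 -0.1094  0.058 ]
blue 1571 [99.8 38.2] [1.0385 0.4945 0.0875]
blue 1568 [213.8  40. ] [1.0352 0.185  0.0875]
blue 114 [79.2 79. ] [0.9235 0.5431 0.0875]
blue 9 [ 98.  105.8] [0.8498 0.4879 0.0875]
blue 71 [337.1 191.2] [ 0.6278 -0.1468  0.0875]
blue 80 [372.3 191.4] [ 0.6284 -0.2377  0.0875]
blue 3335 [519.3 338.6] [ 0.2618 -0.6019  0.0875]
blue 790 [476.7 369.5] [ 0.1858 -0.4932  0.0875]
```

Jaw edge and bore motion agree that about 10–12.5 mm remain. The pointer's visible left edge is its lower rim, so I don't use it. I pull 10 mm more and look again.

Request:
apply_moves:
  delta_pos:
    - [-0.015,0,0]
    - [-0.03,0,0]
    - [-0.045,0,0]
    - [-0.053,0,0]
    - [-0.053,0,0]
    - [-0.053,0,0]
    - [-0.053,0,0]
  turn:
    - [0,0,0]
    - [0,0,0]
    - [0,0,0]
    - [0,0,0]
    - [0,0,0]
    - [0,0,0]
    - [0,0,0]
  hand: [1,1,1,1,1,1,1]

```text
clock: 16.77
tcp_pos: [0.501, -0.1953, 0.0639]
orientation: [0.005, 0.703, 0.711, 0.002]
wrist_force: [10.2, 1.6, 0.9]
opening: 0.0184
grasp_force: 59.5
```

Run:
```python
from h import *
s=get_state();print(s['clock'],s['tcp_pos'],s['opening'],s['wrist_force'])
c=calibration('wrist');np.save('w7E.npy',c['extrinsics']);im=capture('wrist');cv2.imwrite('pics/w7.png',im[:,:,::-1])
r=im[20:170,410:560].astype(float); r=np.clip(255*(r/255)**.5,0,255).astype(np.uint8)
cv2.imwrite('pics/w7c.png',cv2.resize(r,None,fx=3.9,fy=3.9,interpolation=cv2.INTER_CUBIC)[:,:,::-1])
```

```text
16.7667 [ 0.50100909 -0.19533757  0.06392185] 0.018366457909895943 [10.212176    1.56882619  0.94177629]
```

View pics/w7c.png

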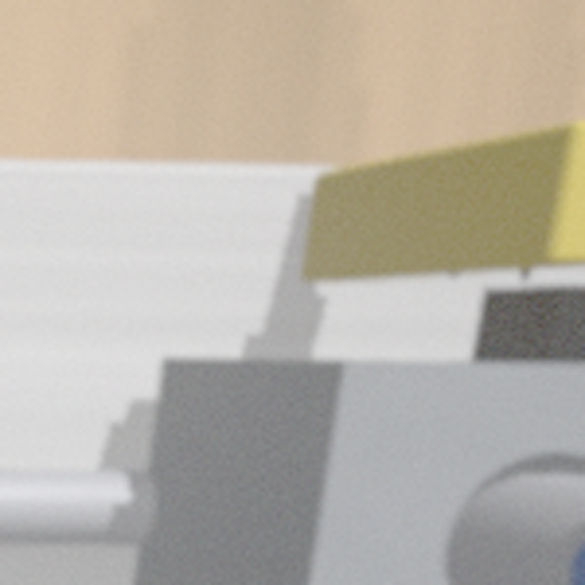

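The mark's top-left edge now runs from crop (550,262) to (572,125). The jaw edge is unchanged at (343,362).

Run:
```python
from m import *
f('w7E.npy',dict(mlb=(550,262),mlt=(572,125),jt=(343,362),jb=(310,585)))
a=cv2.imread('pics/w7.png').astype(float).mean(2)
for r in(98,102,106): print(a[r-1:r+2,528:560].mean(0).round(0).astype(int).tolist())
c=calibration('wrist');c['extrinsics']=np.load('w7E.npy')
print(proj('wrist',[[.6137-.0113+.0,-.125,.058],[.612-.003,-.125,.058]],c))
```

```text
mlb [ 0.6094 -0.119 ]
mlt [ 0.609  -0.1058]
jt [ 0.5892 -0.1294]
jb [ 0.5896 -0.1527]
[176, 175, 177, 174, 152, 112, 65, 35, 38, 37, 36, 37, 37, 37, 36, 35, 39, 34, 36, 38, 33, 35, 34, 35, 34, 38, 41, 43, 36, 41, 39, 38]
[175, 175, 173, 161, 128, 78, 46, 36, 36, 37, 40, 36, 40, 36, 33, 39, 36, 36, 38, 34, 30, 33, 37, 35, 35, 37, 39, 40, 38, 39, 39, 37]
[174, 171, 165, 141, 88, 49, 37, 38, 41, 36, 39, 40, 40, 37, 36, 38, 33, 34, 35, 37, 38, 36, 37, 38, 41, 40, 41, 38, 38, 38, 40, 40]
[[531.01488989 101.95579163]
 [546.74121267 102.30025155]]
```

Run:
```python
from m import *
f('w7E.npy',dict(bore_left_edge=(446,545)))
im=cv2.imread('pics/w3.png')
c=calibration('wrist');c['extrinsics']=np.load('w3E.npy')
cv2.imwrite('pics/w3c.png',cv2.resize(im[55:135,185:335],None,fx=5.3,fy=5.3,interpolation=cv2.INTER_CUBIC))
```

```text
bore_left_edge [ 0.6039 -0.1482]
```

View pics/w3c.png

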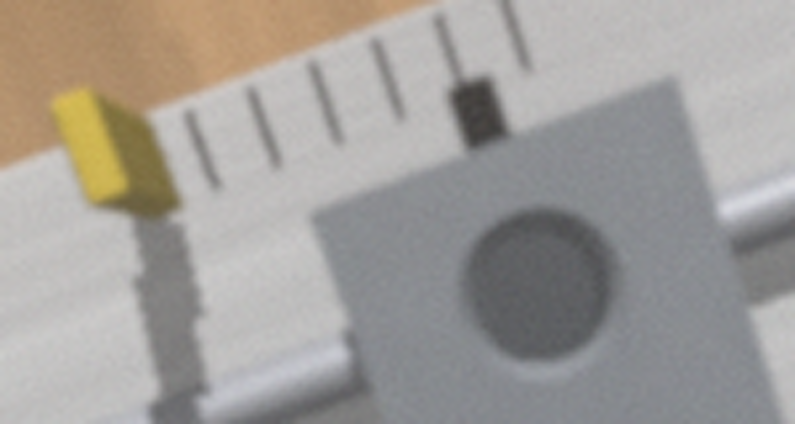

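This closed-jaw crop shows the mark's top face centred at (90,148), the jaw's +y corners at (315,212) and (672,82), and the pointer at (478,115).

Run:
```python
from h import *
c=calibration('wrist');c['extrinsics']=np.load('w3E.npy')
P={k:at('wrist',(185+u/5.3-.4,55+v/5.3-.4),.058,c) for k,(u,v) in dict(m=(90,148),jf=(315,212),jb=(672,82),p=(476,116),b=(542,286)).items()}
for k in P: print(k,P[k].round(4))
j=(P['jf']+P['jb'])/2; ax=(P['jb']-P['jf'])/np.linalg.norm(P['jb']-P['jf']); print('gap',(j-P['m'])@ax,(P['p']-P['m'])@ax,(P['b']-P['m'])@ax,ax,np.linalg.norm(P['jb']-P['jf']))
```

```text
m [ 0.6133 -0.1122  0.058 ]
jf [ 0.6375 -0.1292  0.058 ]
jb [ 0.6857 -0.1297  0.058 ]
p [ 0.661  -0.1252  0.058 ]
b [ 0.662  -0.1478  0.058 ]
gap 0.04850507389348029 0.047816137915807445 0.04903158729594533 [ 0.99995724 -0.00924732  0.        ] 0.048190878875986845
```

All the estimates agree: the full gap is about 48.7 mm, leaving about 2.3 mm.

Request:
apply_moves:
  delta_pos:
    - [-0.006,0,0]
    - [-0.012,0,0]
    - [-0.012,0,0]
    - [-0.012,0,0]
    - [-0.012,0,0]
    - [-0.012,0,0]
  turn:
    - [0,0,0]
    - [0,0,0]
    - [0,0,0]
    - [0,0,0]
    - [0,0,0]
    - [0,0,0]
  hand: [1,1,1,1,1,1]

```text
clock: 17.32
tcp_pos: [0.4987, -0.1954, 0.0639]
orientation: [0.005, 0.703, 0.711, 0.002]
wrist_force: [9.9, 1.0, 0.8]
opening: 0.0189
grasp_force: 59.6
```

Run:
```python
from h import *
s=get_state();print(s['clock'],s['tcp_pos'],s['opening'],s['wrist_force'])
c=calibration('wrist');im=capture('wrist');g=cv2.cvtColor(im,cv2.COLOR_RGB2GRAY).astype(float)
# jaw front top edge (dark->light) on row 125, mark top-left edge (dark yellow -> bright) on row 80
def edge(row,a,b):
  p=g[row-1:row+2].mean(0); d=np.convolve(p,[1,1,0,-1,-1],'same')[a:b]; i=a+d.argmax(); w=np.clip(np.convolve(p,[1,1,0,-1,-1],'same')[i-2:i+3],0,None); return (w*np.arange(i-2,i+3)).sum()/w.sum()
for r in(120,135): u=edge(r,480,510);print('jaw',u,at('wrist',(u,r),.058,c)[:2].round(4)+[.025,0])
for r in(66,74,82): u=edge(r,545,558);print('mark',u,at('wrist',(u,r),.058,c)[:2].round(4)+[.003,0])
im=capture('top')
for a,ce,b in blobs(im,'blue',8):
  if 300<ce[0]<400: print(a,ce,at('top',ce,.0875).round(4))
```

```text
17.3167 [ 0.49869745 -0.19535713  0.06391476] 0.018874533063519217 [9.94334003 0.98150076 0.83833357]
jaw 496.3661202185793 [ 0.6119 -0.1323]
jaw 494.16775599128533 [ 0.612  -0.1384]
mark 556.6435643564356 [ 0.611  -0.1111]
mark 556.4195652173913 [ 0.6115 -0.1141]
mark 556.0996119016818 [ 0.612  -0.1171]
70 [337.2 195.9] [ 0.6156 -0.147   0.0875]
80 [372.4 196.2] [ 0.6159 -0.2378  0.0875]
```

Pointer and mark now agree to within about 0.5 mm: both at x≈0.612, with the pins shifted 48.9 mm against a gap of about 48.7 mm. The grip is steady, so I hand in.

```bash
python3 -c "
from plant import *
print(finish_job())"
```

```text
the job is handed in; nothing more can be done
None
```

Both blue pins are seated in the jaw's holes and were released with the jaw closed; the robot is still holding the jaw open by its post, within about 0.5 mm of the yellow mark by camera measurement, and the job is handed in (about 17 s on the clock).

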